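Load the round blank into its die and pin it

TASK

Slide the round blank over the feed plate into the die whose round pocket matches it, without lifting it off the plate, until it lies flat on the pocket's floor. Then take the headed pin from its wooden block and lower it end-down through the blank's centre hole to the bottom of the die's bore, and let go. Leave the bins and the square blank where they are.

Things in the scene. Friction and masses are not known exactly. Their poses are not given: they have to be found in the camera images.
- feed: Fixed steel feed plate, 170 (x) x 300 (y) x 40 mm high, flat top at 40 mm. Origin: centre of its underside, on the table. Its +x side touches the two die blocks, whose tops are flush with it.
- die_round: Fixed dark steel die block, 130 x 130 x 40 mm, with a round pocket 100 mm across, 12 mm deep, mouth chamfered 3 mm, in its top (floor 28 mm above the table) and in its centre a 22 mm bore right through to the table. Origin: centre of its underside; z up; yaw as the feed plate's. It touches the feed plate's +x edge, centre 150 mm ahead of the plate's centre, 70 mm left or right.
- die_square: Fixed dark steel die block of the same outside size, on the other side, with a square pocket 84 x 84 mm, 12 mm deep, and the same 22 mm bore. The round blank does not fit in. Not used. Origin: centre of its underside.
- blank: Loose round aluminium blank, a flat ring 96 mm across, 20 mm thick, 28 mm centre hole, about 0.36 kg, flat on the feed plate. Origin: centre of its underside (40 mm above the table on the plate, 28 mm when home in the pocket, where 8 mm of it stands proud). Pushed, it tips into the pocket 10 to 15 mm before it is centred and may hang on the rim until pushed on.
- pin: Loose steel pin, 100 mm long: shank 20 mm across with a chamfered foot, and from 76 mm up a round head 32 mm across and 24 mm high, to be gripped from above. About 0.28 kg. Origin: centre of its foot, z along the pin to the head. It stands upright in the wooden block; in the die its foot comes to rest on the table, 0 mm.
- rack: Fixed wooden pin block, 80 x 80 x 30 mm high, with a 23 mm hole right through its middle in which the pin stands, foot on the table. Origin: centre of its underside.
- bluebin: Bystander: open blue plastic bin 160 x 110 x 70 mm on the table. Origin: centre of its underside.
- redbin: Bystander: open red plastic bin 180 x 120 x 80 mm on the table. Origin: centre of its underside.
- squareblank: Bystander: loose square aluminium blank 82 x 82 x 20 mm flat on the table. Origin: centre of its underside.
Not all that is in view belongs to the job. There is more than one size of the pin; the job needs the middle-sized.

How it is judged:
By the outcome, as a careful person would: the job done as asked, in the order asked, and still so for the second after the job is handed in, with the robot touching nothing.
It also fails if it takes over 72 s, if anything falls off the work surface, if the arm or the gripper's body presses on something with over 40 N, if the wrist force passes 120 N, or if a joint passes its speed limit or range.

ROBOT

A 6-joint arm with a two-finger parallel gripper is mounted at the origin on the work surface. World frame = base frame: x ahead of the robot, y to its left, z up, the work surface at z = 0. Lengths are in mm, angles in degrees, forces in N, time in s.
With the tool pointing down it reaches from about 300 to 750 mm from the base axis. Payload 8.5 kg.
Tool frame: the origin (TCP) lies on the centre line of the jaws, within the pads' length; the fingertips stand 14 mm ahead of it and the grasp point (between the pads) lies 5 mm behind it; z points along the fingers, y is the line along which they close (so a half turn about z gives the same grasp; the last joint's range is limited). The gripper opens to 85 mm and grips with 20 to 120 N. Pads are 22 mm wide; open, the fingers measure 114 mm over their backs; the gripper's body (76 mm by 85 mm) begins 54 mm behind the grasp point. The pads swing forward as they close: fully open they stand 13 mm farther back than shut.
Start: joints at [-79.658, 21.807, 74.336, -0, 83.858, -12.336], TCP at [212.043, -507.462, 245.322] pointing down, gripper open.
Joint ranges: [-178.18, 178.18], [-50.72, 133.34], [12.68, 142.11], [-81.47, 261.47], [9.98, 163.14], [-165.26, 165.26]. Speed limits (degrees/s): [136.94, 136.94, 180, 180, 180, 180].

INTERFACE

Orientations are given as [roll, pitch, yaw] about the fixed x, y, z axes, in that order (R = Rz(yaw) Ry(pitch) Rx(roll)).
In Python, from cell import arm gives the robot as it stands. The module is installed in compiled form; this text tells all that it offers.
- The arm moves only by the shell command python3 -m creep 'ROWS' [OPENING] [FORCE]. ROWS is JSON, a list of rows, each an object of numbers: "x", "y", "z": the shift along the tool's x, y, z in mm; "ax", "ay", "az": the turn, a rotation vector about the tool's x, y, z in degrees. In form: [{"x": .., "y": .., "z": .., "ax": .., "ay": .., "az": ..}, ...]. A call has 1 to 20 rows; each row shifts and turns the commanded pose from where the row before left it, along the tool's axes as they then stand; what a row does not reach is not made up. A row lasts 1/8 s, in which the tool goes at most 62.5 mm and 10.7 degrees, less where a joint would pass 70% of its speed; a pose out of reach is approached as far as the arm can. A call is refused whole if a number of a shift passes 62.5 or a number of a turn 10.7, either way. A call with a gripper value outside its range is refused whole. OPENING is the opening, from -1 (shut) to 1 (fully open), set as the call begins (- or left out, the last holds). The fingers move at their own pace and stop on an object; FORCE is the grip in N (left out, the last holds). Time passes only in rows, so rows that do not move let the fingers close. It gives the time, the measured TCP pose, the force, the opening and the grip force at its end, in the units of the state.
- arm.sense(): the state, without advancing time (a new reading comes with each control period).
- arm.read_camera(name): name is "scene" or "top" or "wrist"; returns the picture (400x640x3 uint8, red, green, blue); there is no depth.
- arm.camera_info(name): a dict with "fx", "fy", "cx", "cy" (pixels), "pose" (4x4, takes a point from camera to world coordinates). Camera axes: x right, y down, z forward; pixel columns grow to the right and rows downward; lengths in mm; the calibration is good to about 2 mm. A picture is of the moment at which its call begins: read the wrist's pose just before it. camera_info takes no time and is no camera call; for the wrist camera it gives the pose at the moment of the call.
- arm.hand_in(): hands the job in; it is judged then, once.
The state is a dict: "time_s": time; "joint_positions": joint angles; "joint_velocities": joint speeds; "joint_torque": joint torques, N m; "tool_pos": TCP position; "orientation": TCP orientation; "wrist_force": force on the tool from outside, world axes, zero at the start; "ft_torque": the same for the moment, N m; "gripper_width": finger opening in mm; "finger_force": force on a finger pad.
Only numpy, scipy, OpenCV 4.12 (cv2) and the standard library are available. Lean on these libraries where they do the work, as an engineer would, in place of code of your own. Each camera call takes 0.05 s, during which the arm holds its last target. There are 200 camera calls.

## Working session

There is one attempt and no reset: what is moved stays moved. The work goes in short steps, Python scripts to look and compute and a shell command to move; the robot and the scene stay as the last step left them, time stands still between calls to the robot, and variables do not carry over. Pictures are saved under pics/ and viewed, at most 10 in all, crops included, and the job is handed in when it is done.

```bash
mkdir -p pics; python3 - <<'E'
from cell import arm
import cv2,numpy as np
np.set_printoptions(precision=2,suppress=True)
s=arm.sense(); print(s)
for n in("top","scene"):
    im=arm.read_camera(n); cv2.imwrite(f"pics/{n}0.png",im[:,:,::-1]); i=arm.camera_info(n); print(n,i)
E
```

```text
{'time_s': 0.0, 'joint_positions': array([-79.66,  21.84,  74.39,  -0.  ,  83.86, -12.33]), 'joint_velocities': array([-0.04,  0.02, -0.09,  0.04, -0.03,  0.01]), 'joint_torque': array([  0.  , -44.85, -23.13,  -0.  ,   0.  ,   0.  ]), 'tool_pos': array([ 212.  , -507.19,  244.71]), 'orientation': array([-179.92,   -0.02,   22.68]), 'wrist_force': array([-0.08, -0.13,  0.16]), 'ft_torque': array([ 0.03,  0.03, -0.  ]), 'finger_force': 0.0, 'gripper_width': 85.54650540588129}
top {'fx': 393.87771821380136, 'fy': 393.87771821380136, 'cx': 318.79716779253795, 'cy': 198.37936069793457, 'pose': array([[  -0.01,   -1.  ,    0.04,  470.85],
       [  -1.  ,    0.01,   -0.01,  -26.91],
       [   0.01,   -0.04,   -1.  , 1152.91],
       [   0.  ,    0.  ,    0.  ,    1.  ]])}
scene {'fx': 398.3247269822566, 'fy': 398.3247269822566, 'cx': 316.7718282922017, 'cy': 198.87975213961576, 'pose': array([[  -0.18,    0.51,   -0.84, 1519.91],
       [   0.98,    0.08,   -0.17,  141.27],
       [  -0.02,   -0.85,   -0.52,  686.01],
       [   0.  ,    0.  ,    0.  ,    1.  ]])}
```

View pics/top0.png

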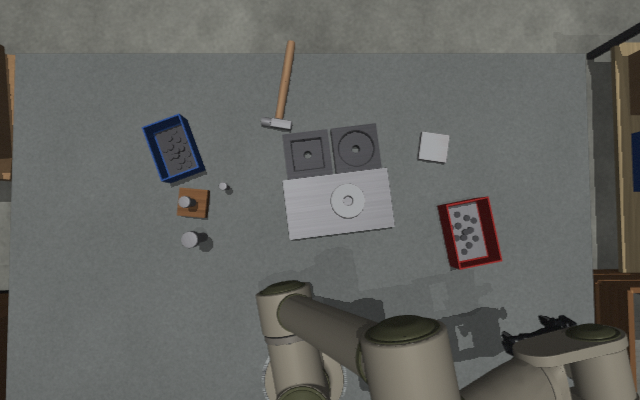

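View pics/scene0.png

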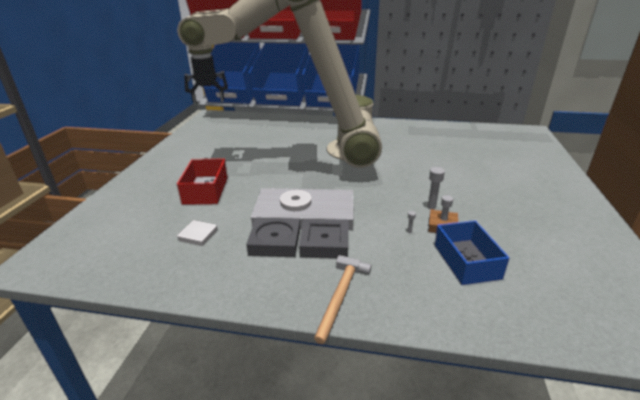

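Top view: round die at (356,149), square die at (308,155), blank on the plate at (348,201), red bin at (469,233), blue bin at (173,149), square blank at (433,147).

There are three pins: large at (190,240), small at (223,186), and middle at (185,202) in the wooden block at (193,203). The one in the block fits the description, and I'll confirm it in a crop.

```bash
cat > h.py <<'E'
from cell import arm
import cv2,numpy as np
np.set_printoptions(precision=2,suppress=True)
def ray(info,uv,z):
    P=info["pose"]; d=P[:3,:3]@np.array([(uv[0]-info["cx"])/info["fx"],(uv[1]-info["cy"])/info["fy"],1.])
    return (P[:3,3]+d*(z-P[2,3])/d[2])
def proj(info,p):
    P=info["pose"]; c=P[:3,:3].T@(np.asarray(p,float)-P[:3,3]); return np.array([info["cx"]+info["fx"]*c[0]/c[2],info["cy"]+info["fy"]*c[1]/c[2]])
def blobs(mask,amin=20):
    cs,h=cv2.findContours(mask.astype(np.uint8),cv2.RETR_CCOMP,cv2.CHAIN_APPROX_NONE); return [c for c in cs if cv2.contourArea(c)>amin]
E
python3 - <<'E'
from h import *
i=arm.camera_info("top"); im=cv2.imread("pics/top0.png"); g=cv2.cvtColor(im,6)
for (u,v) in [(348,190),(300,200),(380,200),(348,201),(294,145),(356,140),(356,149),(186,202),(200,210),(320,100),(380,140)]: print((u,v),im[v,u],end=' ')
print()
roi=np.zeros_like(g);roi[120:245,275:400]=1
for t in (150,175,190,200,210):
  for c in blobs((g>t)&(roi>0),15):
    m=cv2.moments(c);r=cv2.minAreaRect(c);uv=(m['m10']/m['m00'],m['m01']/m['m00'])
    print("b",t,cv2.contourArea(c),np.array(uv),r[1],r[2],ray(i,uv,40)[:2],ray(i,uv,60)[:2])
for t in (40,50,60,75,90):
  for c in blobs((g<t)&(roi>0),15):
    m=cv2.moments(c);r=cv2.minAreaRect(c);uv=(m['m10']/m['m00'],m['m01']/m['m00'])
    print("d",t,cv2.contourArea(c),np.array(uv),r[1],r[2],ray(i,uv,40)[:2])
a=cv2.resize(im[115:245,270:405],None,fx=4,fy=4,interpolation=cv2.INTER_CUBIC)
s=cv2.imread("pics/scene0.png");b=cv2.resize(s[155:245,400:470],(280,360)[:2] ,interpolation=cv2.INTER_CUBIC)
o=np.zeros((520,800,3),np.uint8);o[:520,:540]=a;b=cv2.resize(b,(260,334));o[:334,540:]=b
cv2.imwrite("pics/crop1.png",o)
E
```

```text
(348, 190) [164 162 159] (300, 200) [163 159 159] (380, 200) [145 142 142] (348, 201) [153 150 150] (294, 145) [86 82 83] (356, 140) [83 81 80] (356, 149) [111 113 109] (186, 202) [148 145 145] (200, 210) [ 50  74 106] (320, 100) [107 108 104] (380, 140) [109 110 106] 
b 150 3343.5 [320.11 201.12] (58.42036056518555, 93.27411651611328) 82.87498474121094 [509.7  -45.53] [509.  -45.2]
b 150 98.0 [348.53 199.59] (12.605419158935547, 11.029742240905762) 66.80140686035156 [ 513.59 -126.02] [ 512.83 -124.24]
b 150 64.0 [282.17 123.95] (6.0, 14.0) 90.0 [730.15  61.17] [725.49  59.59]
d 50 22.5 [306.59 139.35] (2.2016849517822266, 29.367633819580078) 83.8844985961914 [685.76  -8.14]
d 50 26.0 [356.83 132.87] (30.413808822631836, 9.535140991210938) 9.462322235107422 [ 703.88 -151.44]
d 60 42.5 [305.71 139.51] (31.130891799926758, 6.917975902557373) 3.814074993133545 [685.31  -5.62]
d 60 58.0 [358.76 135.87] (36.62032699584961, 19.77992057800293) 20.924501419067383 [ 695.24 -156.88]
d 75 54.5 [340.57 233.93] (1.6124515533447266, 99.84796142578125) 82.87498474121094 [ 416.82 -102.68]
d 75 21.5 
[... 628 characters left out ...]
02344, 33.941123962402344) 45.0 [ 658.81 -147.54]
d 75 36.0 [282.86 129.23] (6.8219099044799805, 17.3648624420166) 82.87498474121094 [714.99  59.24]
d 90 65.5 [342.77 233.64] (1.7364864349365234, 100.8402328491211) 82.87498474121094 [ 417.61 -108.88]
d 90 1927.0 [307.08 153.83] (45.272674560546875, 45.02460479736328) 82.87498474121094 [644.33  -9.33]
d 90 27.5 [307.33 155.84] (5.656853675842285, 6.363960266113281) 45.0 [638.57 -10.02]
d 90 2012.5 [355.1  147.95] (45.14863967895508, 46.885128021240234) 82.87498474121094 [ 660.63 -146.07]
d 90 30.5 [354.68 150.35] (5.0, 7.0) 90.0 [ 653.76 -144.83]
d 90 41.5 [282.88 129.21] (8.48874568939209, 17.46256446838379) 75.96376037597656 [715.05  59.18]
```

View pics/crop1.png

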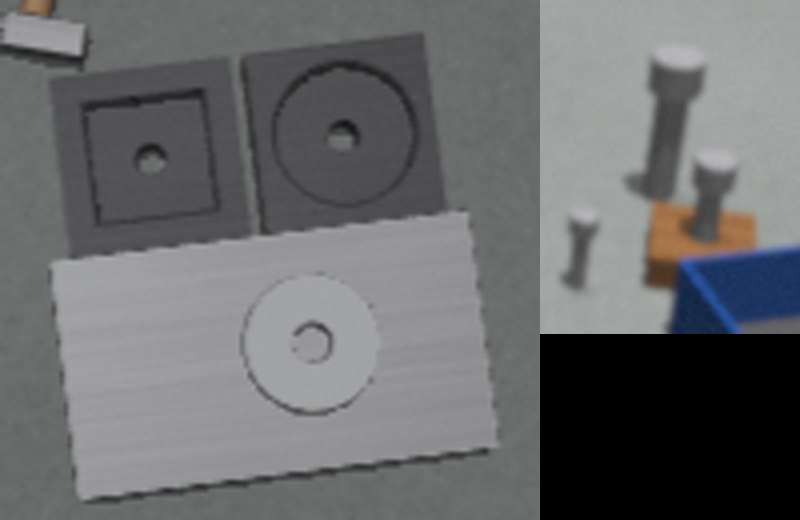

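The crop shows the middle-sized pin standing in the wooden block. Its scene pixel is about (447,205), its top pixel about (185,202), taller than the small one and shorter than the large one, so that is the pin to take. The blank is at about (348,200.8) and the round pocket at about (356,148.5).

```bash
python3 - <<'E'
from h import *
from scipy.spatial.transform import Rotation as R
s=arm.sense();w=arm.camera_info("wrist");Rt=R.from_euler('xyz',s['orientation'],degrees=True).as_matrix()
print("cam in tool",Rt.T@(w['pose'][:3,3]-s['tool_pos']));print(Rt.T@w['pose'][:3,:3],w['fx'],w['cx'],w['cy'])
i=arm.camera_info("top"); im=cv2.imread("pics/top0.png");hsv=cv2.cvtColor(im,40)
q=lambda u,v,z:ray(i,(270+(u+.5)/4-.5,115+(v+.5)/4-.5),z)[:2]
print("blank hole",q(312,342,60),"bore rim@28",q(344,134,28),"pocket outline@40",q(345,134,40))
c=[q(*p,40) for p in((53,262),(466,211),(498,448),(82,500))];print("plate",c,np.mean(c,0))
for a,b in((0,1),(3,2),(0,3),(1,2)):
    d=c[b]-c[a];print(np.degrees(np.arctan2(d[1],d[0])),np.linalg.norm(d))
m=(hsv[...,0]<18)&(hsv[...,1]>110)&(hsv[...,2]>70);m[:,:170]=0;m[:,220:]=0;m[:180]=0;m[225:]=0
k=max(blobs(m),key=len);r=cv2.minAreaRect(k);print("rack",r,ray(i,r[0],30))
g=cv2.cvtColor(im,6)
for n,(u,v,z) in dict(mid=(185,202,100),big=(190,240,140),small=(223,186,60)).items():
    sub=(g>125).astype(np.uint8);mm=np.zeros_like(sub);mm[v-12:v+13,u-12:u+13]=1
    k=min(blobs(sub&mm,10),key=lambda c:np.hypot(*(np.array(cv2.minEnclosingCircle(c)[0])-(u,v))));e=cv2.minEnclosingCircle(k);print(n,e,ray(i,e[0],z))
E
```

```text
cam in tool [  84.36    0.   -128.86]
[[ 0.   -0.95 -0.33]
 [ 1.   -0.    0.  ]
 [-0.   -0.33  0.95]] 314.2381744592172 317.1717174567889 198.59477922663945
blank hole [ 511.36 -121.7 ] bore rim@28 [ 662.16 -148.87] pocket outline@40 [ 660.12 -148.29]
plate [array([569.75,  59.51]), array([ 604.71, -233.89]), array([ 436.42, -254.35]), array([401.79,  39.49])] [503.17 -97.31]
-83.20383263989844 295.47273345516635
-83.27753185025941 295.87403305531
-173.20340360248423 169.144833154202
-173.0678573026678 169.52589139986236
rack ((192.1188201904297, 202.3118896484375), (27.96054458618164, 27.463027954101562), 5.710593223571777) [508.66 317.91  30.  ]
mid ((183.5, 201.5), 5.147915363311768) [508.6  319.29 100.  ]
big ((188.7903289794922, 239.19354248046875), 7.525371074676514) [410.84 291.89 140.  ]
small ((222.0, 185.6999969482422), 3.448286294937134) [553.27 226.55  60.  ]
```

```bash
python3 -m creep '[{"az":8.25},{"az":8.25},{"az":8.25},{"az":8.25},{"x":25.5,"y":-43.3},{"x":25.5,"y":-43.3},{"x":25.5,"y":-43.3},{"x":25.5,"y":-43.3},{"x":25.5,"y":-43.3},{"x":25.5,"y":-43.3},{"x":25.5,"y":-43.3},{"x":25.5,"y":-43.3},{"x":25.5,"y":-43.3},{"x":25.5,"y":-43.3},{},{}]' 0.41
python3 - <<'E'
from h import *
w=arm.camera_info("wrist");im=arm.read_camera("wrist");cv2.imwrite("pics/w1.png",im[:,:,::-1]);np.save("w1.npy",w["pose"])
print(arm.sense()['tool_pos'],arm.sense()['gripper_width'])
for p in((511.4,-121.7,60),(660.4,-148.8,28)):print(proj(w,p))
E
```

```text
[ 212.   -507.27  244.86] 85.4410677254574
[ -89.83 -519.74]
[  32.77 -800.69]validation failed for argument at $[0]...
```

View pics/w1.png

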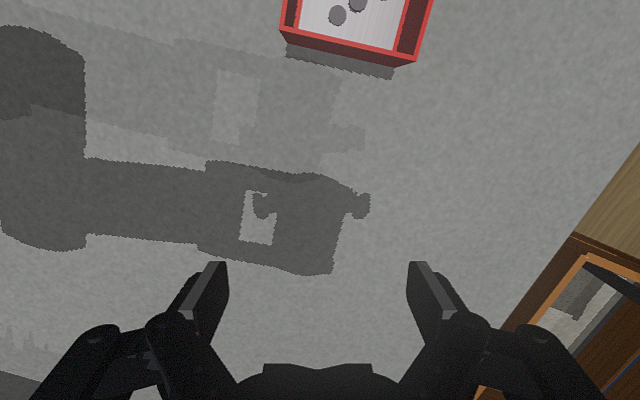

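The call was refused because every row needs all six fields, so the arm is still at the start. The picture shows only the red bin at (345,30) and the fingers.

```bash
python3 -m creep '[{"x":0,"y":0,"z":0,"ax":0,"ay":0,"az":8.25},{"x":0,"y":0,"z":0,"ax":0,"ay":0,"az":8.25},{"x":0,"y":0,"z":0,"ax":0,"ay":0,"az":8.25},{"x":0,"y":0,"z":0,"ax":0,"ay":0,"az":8.25},{"x":25.5,"y":-43.3,"z":0,"ax":0,"ay":0,"az":0},{"x":25.5,"y":-43.3,"z":0,"ax":0,"ay":0,"az":0},{"x":25.5,"y":-43.3,"z":0,"ax":0,"ay":0,"az":0},{"x":25.5,"y":-43.3,"z":0,"ax":0,"ay":0,"az":0},{"x":25.5,"y":-43.3,"z":0,"ax":0,"ay":0,"az":0},{"x":25.5,"y":-43.3,"z":0,"ax":0,"ay":0,"az":0},{"x":25.5,"y":-43.3,"z":0,"ax":0,"ay":0,"az":0},{"x":25.5,"y":-43.3,"z":0,"ax":0,"ay":0,"az":0},{"x":25.5,"y":-43.3,"z":0,"ax":0,"ay":0,"az":0},{"x":25.5,"y":-43.3,"z":0,"ax":0,"ay":0,"az":0},{"x":0,"y":0,"z":0,"ax":0,"ay":0,"az":0},{"x":0,"y":0,"z":0,"ax":0,"ay":0,"az":0}]' 0.41
python3 - <<'E'
from h import *
w=arm.camera_info("wrist");im=arm.read_camera("wrist");cv2.imwrite("pics/w2.png",im[:,:,::-1]);np.save("w2.npy",w["pose"])
print(arm.sense()['tool_pos'],arm.sense()['orientation'],arm.sense()['gripper_width'])
for p in((511.4,-121.7,60),(660.4,-148.8,28)):print(proj(w,p))
E
```

```text
time_s: 2.15
tool_pos: [540.2, -127.4, 245.0]
orientation: [180.0, 0.0, -10.3]
wrist_force: [-0.4, -0.1, -0.8]
gripper_width: 60.2
finger_force: 0.0
[ 540.   -127.83  245.16] [179.99   0.03 -10.37] 60.06896495865549
[316.53 203.45]
[316.49  50.34]
```

View pics/w2.png

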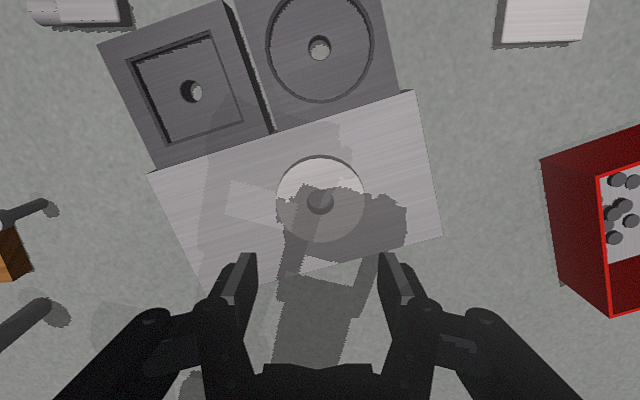

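The wrist view shows the blank's hole at (320,201) and the round die's bore at (319.5,48). Both are about 3 px from the top-camera predictions, which is within calibration error.

```bash
python3 - <<'E'
from h import *
i=arm.camera_info("wrist");i["pose"]=np.load("w2.npy");im=cv2.imread("pics/w2.png");g=cv2.GaussianBlur(cv2.cvtColor(im,6),(3,3),0)
def hole(u,v,r,z,lo):
    m=np.zeros_like(g);cv2.circle(m,(u,v),r,1,-1)
    for t in lo:
        bs=[c for c in blobs((g<t)&(m>0),30)]
        for c in bs:
            if len(c)>8:
                e=cv2.fitEllipse(c);print(t,np.array(e[0]),np.array(e[1]),ray(i,e[0],z))
hole(320,201,18,60,(70,80,90));hole(319,48,16,28,(60,65,70,75))
m=np.zeros_like(g);cv2.circle(m,(320,48),62,1,-1)
for t in (45,55,60):
    p=np.argwhere((g<t)&(m>0))[:,::-1];p=p[np.hypot(*(p-[319,48]).T)>40]
    if len(p)>20:
        e=cv2.fitEllipse(p.astype(np.float32));print("rim",t,len(p),e,ray(i,e[0],34))
print([ray(i,p,z) for p,z in(((320,201),60),((319.5,48),28),((320,47),40))])
E
```

```text
80 [323.03 177.23] [39.15 69.69] [ 538.52 -133.47   60.  ]
90 [319.66 201.47] [23.09 24.17] [ 513.   -125.37   60.  ]
60 [319.    49.99] [21.29 26.7 ] [ 660.26 -151.33   28.  ]
65 [319.2   51.17] [21.82 29.55] [ 659.17 -151.34   28.  ]
70 [319.13  49.92] [21.61 27.67] [ 660.3  -151.47   28.  ]
75 [319.11  48.95] [21.37 25.8 ] [ 661.17 -151.61   28.  ]
rim 45 31 ((317.2779235839844, 36.4191780090332), (92.57261657714844, 98.6664047241211), 38.265769958496094) [ 671.71 -151.65   34.  ]
rim 55 171 ((319.3495788574219, 43.822566986083984), (101.2037353515625, 110.77098846435547), 179.42955017089844) [ 664.96 -152.48   34.  ]
rim 60 265 ((319.2638854980469, 44.94666290283203), (101.64566040039062, 113.3535385131836), 179.6715850830078) [ 663.99 -152.23   34.  ]
[array([ 513.46, -125.82,   60.  ]), array([ 661.95, -152.14,   28.  ]), array([ 661.38, -152.44,   40.  ])]
```

```bash
python3 -m creep '[{"x":-47.2,"y":0.5,"z":0,"ax":0,"ay":0,"az":0},{"x":-47.2,"y":0,"z":0,"ax":0,"ay":0,"az":0},{"x":0,"y":0,"z":46,"ax":0,"ay":0,"az":0},{"x":0,"y":0,"z":46,"ax":0,"ay":0,"az":0},{"x":0,"y":0,"z":46,"ax":0,"ay":0,"az":0},{"x":0,"y":0,"z":40,"ax":0,"ay":0,"az":0},{"x":0,"y":0,"z":10,"ax":0,"ay":0,"az":0},{"x":0,"y":0,"z":0,"ax":0,"ay":0,"az":0},{"x":0,"y":0,"z":0,"ax":0,"ay":0,"az":0}]'; python3 -m creep '[{"x":0,"y":0,"z":1,"ax":0,"ay":0,"az":0},{"x":0,"y":0,"z":1,"ax":0,"ay":0,"az":0},{"x":0,"y":0,"z":0,"ax":0,"ay":0,"az":0}]'; python3 -m creep '[{"x":0,"y":0,"z":1,"ax":0,"ay":0,"az":0},{"x":0,"y":0,"z":0,"ax":0,"ay":0,"az":0}]'
```

```text
time_s: 3.32
tool_pos: [448.2, -111.3, 58.7]
orientation: [180.0, -0.1, -10.3]
wrist_force: [-0.2, 0.8, 0.2]
gripper_width: 60.4
finger_force: 0.0
time_s: 3.7
tool_pos: [447.6, -110.7, 55.5]
orientation: [180.0, -0.0, -10.3]
wrist_force: [-0.4, -0.8, -1.0]
gripper_width: 60.1
finger_force: 0.0
time_s: 3.95
tool_pos: [447.5, -110.7, 54.2]
orientation: [-180.0, 0.0, -10.3]
wrist_force: [0.3, -0.2, 0.4]
gripper_width: 60.3
finger_force: 0.0
```

```bash
python3 -m creep '[{"x":9,"y":0,"z":0,"ax":0,"ay":0,"az":0},{"x":7,"y":0,"z":0,"ax":0,"ay":0,"az":0},{"x":5,"y":0,"z":0,"ax":0,"ay":0,"az":0},{"x":8,"y":0,"z":0,"ax":0,"ay":0,"az":0},{"x":8,"y":0,"z":0,"ax":0,"ay":0,"az":0},{"x":8,"y":0,"z":0,"ax":0,"ay":0,"az":0},{"x":8,"y":0,"z":0,"ax":0,"ay":0,"az":0},{"x":8,"y":0,"z":0,"ax":0,"ay":0,"az":0},{"x":8,"y":0,"z":0,"ax":0,"ay":0,"az":0},{"x":8,"y":0,"z":0,"ax":0,"ay":0,"az":0},{"x":8,"y":0,"z":0,"ax":0,"ay":0,"az":0},{"x":8,"y":0,"z":0,"ax":0,"ay":0,"az":0},{"x":8,"y":0,"z":0,"ax":0,"ay":0,"az":0},{"x":8,"y":0,"z":0,"ax":0,"ay":0,"az":0},{"x":8,"y":0,"z":0,"ax":0,"ay":0,"az":0},{"x":8,"y":0,"z":0,"ax":0,"ay":0,"az":0},{"x":8,"y":0,"z":0,"ax":0,"ay":0,"az":0},{"x":6,"y":0,"z":0,"ax":0,"ay":0,"az":0},{"x":0,"y":0,"z":0,"ax":0,"ay":0,"az":0},{"x":0,"y":0,"z":0,"ax":0,"ay":0,"az":0}]'
python3 - <<'E'
from h import *
s=arm.sense();w=arm.camera_info("wrist");im=arm.read_camera("wrist");t=arm.read_camera("top");cv2.imwrite("pics/w3.png",im[:,:,::-1]);cv2.imwrite("pics/t3.png",t[:,:,::-1])
o=np.zeros((400,800,3),np.uint8);o[:,:480]=im[:,80:560,::-1];o[:320,480:]=cv2.resize(t[110:230,290:410,::-1],(320,320));cv2.imwrite("pics/c3.png",o)
print(s['tool_pos'],s['wrist_force'],proj(w,(661,-150.2,40)))
E
```

```text
time_s: 6.45
tool_pos: [584.5, -135.7, 54.5]
orientation: [180.0, -0.1, -10.3]
wrist_force: [0.7, 0.2, -0.1]
gripper_width: 60.4
finger_force: 0.0
[ 584.53 -135.73   54.47] [ 0.73  0.17 -0.14] [318.22 106.25]
```

View pics/c3.png

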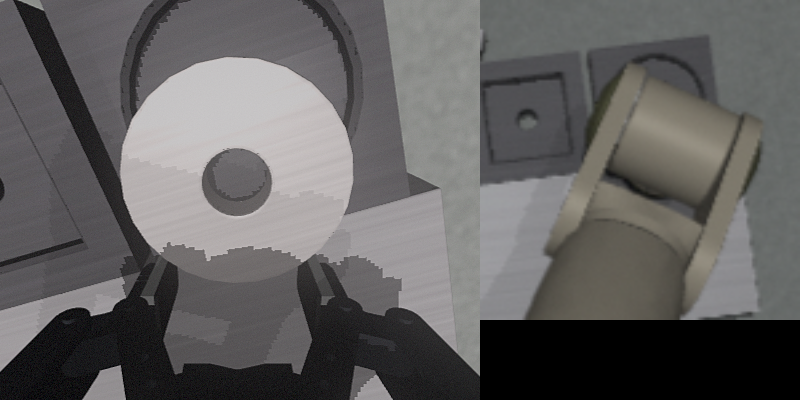

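The blank sits nested flat against the two fingers, hole at wrist pixel (317,181). The pocket's axis is about 2 mm to the right (u 321) and about 29 mm ahead. I'll push on with a small sideways correction.

```bash
python3 -m creep '[{"x":4,"y":0.4,"z":0,"ax":0,"ay":0,"az":0},{"x":4,"y":0.4,"z":0,"ax":0,"ay":0,"az":0},{"x":4,"y":0.4,"z":0,"ax":0,"ay":0,"az":0},{"x":4,"y":0.4,"z":0,"ax":0,"ay":0,"az":0},{"x":2,"y":0,"z":0,"ax":0,"ay":0,"az":0},{"x":2,"y":0,"z":0,"ax":0,"ay":0,"az":0},{"x":0,"y":0,"z":0,"ax":0,"ay":0,"az":0}]'; python3 -m creep '[{"x":2,"y":0,"z":0,"ax":0,"ay":0,"az":0},{"x":2,"y":0,"z":0,"ax":0,"ay":0,"az":0},{"x":0,"y":0,"z":0,"ax":0,"ay":0,"az":0}]';  python3 -m creep '[{"x":2,"y":0,"z":0,"ax":0,"ay":0,"az":0},{"x":2,"y":0,"z":0,"ax":0,"ay":0,"az":0},{"x":0,"y":0,"z":0,"ax":0,"ay":0,"az":0}]'
python3 - <<'E'
from h import *
s=arm.sense();im=arm.read_camera("wrist");cv2.imwrite("pics/w4.png",im[:,:,::-1])
E
```

```text
time_s: 7.42
tool_pos: [604.2, -141.0, 54.4]
orientation: [180.0, -0.1, -10.3]
wrist_force: [0.7, -0.3, 0.2]
gripper_width: 60.1
finger_force: 0.0
time_s: 7.8
tool_pos: [608.0, -141.6, 54.2]
orientation: [180.0, -0.0, -10.3]
wrist_force: [-0.3, -1.1, -0.7]
gripper_width: 59.8
finger_force: 0.0
time_s: 8.18
tool_pos: [611.9, -142.3, 54.4]
orientation: [180.0, -0.0, -10.3]
wrist_force: [0.1, 0.3, -0.2]
gripper_width: 60.1
finger_force: 0.2
```

View pics/w4.png

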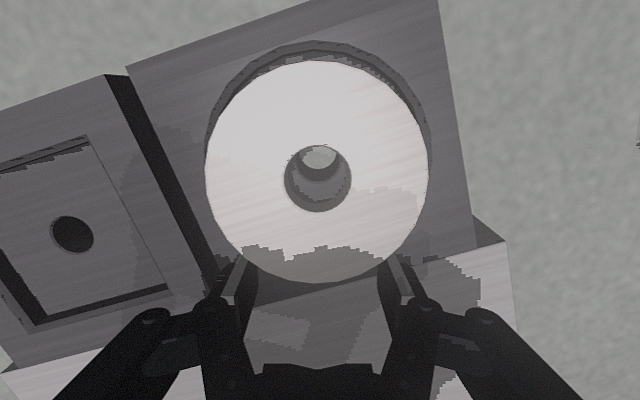

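The blank has tipped in: its outline narrowed from 232 to 223 px, and the bore shows through the hole at (319,158), with the hole at (318,178). Its rear still hangs on the rim, so I'll push on.

```bash
cat > bw.py <<'E'
from h import *
s=arm.sense();im=arm.read_camera("wrist");cv2.imwrite("pics/wl.png",im[:,:,::-1]);g=cv2.cvtColor(im,7)
m=(g>140).astype(np.uint8);m[:,:150]=0;m[:,500:]=0
c=max(blobs(m),key=cv2.contourArea);print("blank lit bbox",cv2.boundingRect(c),s['tool_pos'],s['wrist_force'])
E
python3 bw.py;python3 -m creep '[{"x":1,"y":0,"z":0,"ax":0,"ay":0,"az":0},{"x":1,"y":0,"z":0,"ax":0,"ay":0,"az":0},{"x":0,"y":0,"z":0,"ax":0,"ay":0,"az":0}]';python3 bw.py; python3 -m creep '[{"x":1,"y":0,"z":0,"ax":0,"ay":0,"az":0},{"x":1,"y":0,"z":0,"ax":0,"ay":0,"az":0},{"x":0,"y":0,"z":0,"ax":0,"ay":0,"az":0}]';python3 bw.py
```

```text
blank lit bbox (205, 60, 224, 201) [ 611.83 -142.29   54.41] [0.32 1.02 0.06]
time_s: 8.65
tool_pos: [613.6, -142.6, 54.3]
orientation: [180.0, -0.0, -10.3]
wrist_force: [-0.1, -0.2, -0.4]
gripper_width: 60.6
finger_force: 0.5
blank lit bbox (206, 61, 222, 198) [ 613.62 -142.61   54.32] [-0.05 -0.18 -0.35]
time_s: 9.07
tool_pos: [615.4, -142.9, 54.3]
orientation: [-180.0, 0.0, -10.3]
wrist_force: [-2.4, 0.4, 0.0]
gripper_width: 60.2
finger_force: 1.1
blank lit bbox (210, 66, 214, 185) [ 615.42 -142.91   54.33] [-2.43  0.44  0.03]
```

```bash
python3 -m creep '[{"x":1,"y":0,"z":0,"ax":0,"ay":0,"az":0},{"x":0.5,"y":0,"z":0,"ax":0,"ay":0,"az":0},{"x":0,"y":0,"z":0,"ax":0,"ay":0,"az":0}]';python3 bw.py
```

```text
time_s: 9.5
tool_pos: [617.0, -143.2, 54.3]
orientation: [-180.0, 0.0, -10.3]
wrist_force: [-2.3, 1.2, 1.0]
gripper_width: 60.0
finger_force: 1.3
blank lit bbox (210, 66, 214, 185) [ 616.96 -143.19   54.31] [-2.29  1.19  0.96]
```

View pics/wl.png

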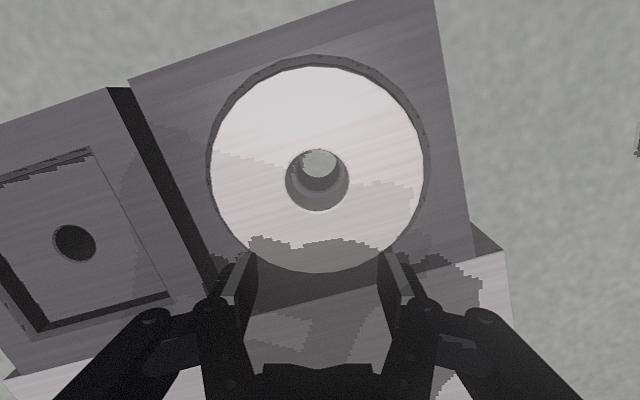

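The blank lies in the pocket with an even rim gap left and right, hole at (317,180) and bore at (318,170). Its outline is 214 px against about 212 expected when home, so I'll push until it meets the far wall and measure again.

```bash
python3 -m creep '[{"x":1,"y":0,"z":0,"ax":0,"ay":0,"az":0},{"x":0,"y":0,"z":0,"ax":0,"ay":0,"az":0}]';python3 bw.py;python3 -m creep '[{"x":1,"y":0,"z":0,"ax":0,"ay":0,"az":0},{"x":0,"y":0,"z":0,"ax":0,"ay":0,"az":0}]';python3 bw.py
```

```text
time_s: 9.8
tool_pos: [618.0, -143.4, 54.3]
orientation: [180.0, -0.0, -10.3]
wrist_force: [-2.6, -0.2, 1.2]
gripper_width: 60.0
finger_force: 1.2
blank lit bbox (210, 66, 214, 187) [ 618.04 -143.43   54.34] [-2.61 -0.19  1.22]
time_s: 10.1
tool_pos: [619.0, -143.6, 54.3]
orientation: [180.0, -0.0, -10.3]
wrist_force: [-2.1, -0.5, 1.3]
gripper_width: 60.5
finger_force: 1.2
blank lit bbox (210, 66, 214, 185) [ 619.01 -143.61   54.32] [-2.14 -0.51  1.26]
```

```bash
python3 -m creep '[{"x":1,"y":0,"z":0,"ax":0,"ay":0,"az":0},{"x":0,"y":0,"z":0,"ax":0,"ay":0,"az":0}]';python3 bw.py;python3 - <<'E'
from h import *
i=arm.camera_info("wrist");im=cv2.imread("pics/wl.png");g=cv2.GaussianBlur(cv2.cvtColor(im,6),(3,3),0)
m=np.zeros_like(g);cv2.circle(m,(317,180),40,1,-1)
for t in (110,125,140):
    for c in blobs((g<t)&(m>0),300): e=cv2.fitEllipse(c);print("hole",t,e,ray(i,e[0],48))
m=np.zeros_like(g);cv2.circle(m,(318,170),24,1,-1)
for t in (100,110,120):
    for c in blobs((g>t)&(m>0),200): e=cv2.fitEllipse(c);print("bore light",t,e)
E
```

```text
time_s: 10.4
tool_pos: [619.8, -143.8, 54.3]
orientation: [180.0, 0.0, -10.3]
wrist_force: [-3.8, 1.2, 1.2]
gripper_width: 60.1
finger_force: 1.8
blank lit bbox (210, 67, 214, 185) [ 619.81 -143.76   54.31] [-3.85  1.24  1.19]
hole 110 ((315.9920349121094, 181.79461669921875), (55.35327911376953, 58.21406173706055), 97.46150970458984) [ 664.92 -151.49   48.  ]
hole 125 ((316.3925476074219, 180.36305236816406), (59.32741928100586, 62.27118682861328), 91.49214172363281) [ 665.54 -151.79   48.  ]
hole 125 ((318.38055419921875, 167.8338623046875), (27.703716278076172, 34.25634765625), 84.67279052734375) [ 671.01 -153.67   48.  ]
hole 140 ((316.4974670410156, 180.19215393066406), (60.31924057006836, 63.06259536743164), 90.18781280517578) [ 665.61 -151.85   48.  ]
hole 140 ((318.48553466796875, 167.91763305664062), (26.379547119140625, 32.7692756652832), 84.18807983398438) [ 670.96 -153.71   48.  ]
bore light 100 ((318.6832580566406, 164.68833923339844), (34.68801498413086, 45.47739791870117), 90.98011016845703)
bore light 110 ((320.0994567871094, 164.37176513671875), (33.404296875, 39.494178771972656), 85.96163940429688)
bore light 120 ((318.3578796386719, 167.8428955078125), (26.021228790283203, 32.703460693359375), 84.40473175048828)
```

```bash
python3 - <<'E'
import cv2,numpy as np
a=cv2.imread("pics/w4.png")[30:290,190:450];b=cv2.imread("pics/wl.png")[30:290,190:450]
cv2.imwrite("pics/c5.png",np.hstack([cv2.resize(a,(400,400)),cv2.resize(b,(400,400),interpolation=cv2.INTER_CUBIC)]))
E
```

```text
(no output)
```

View pics/c5.png

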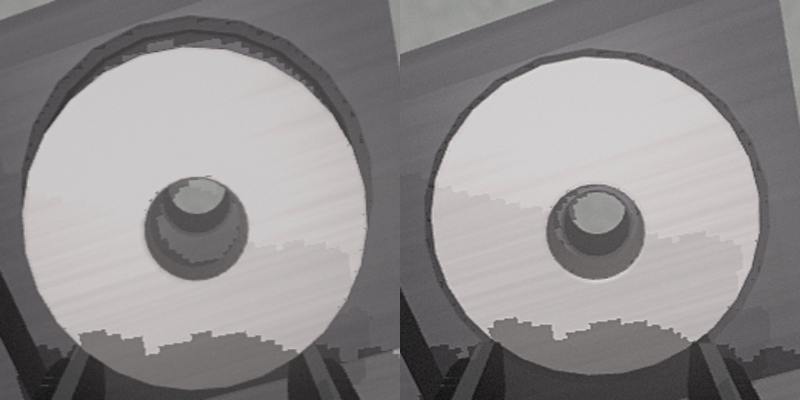

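The right half shows the blank flat in the pocket with an even rim gap all round, hole at (316.4,180) and bore at about (318,171). The outline has not changed over 4 mm of travel and the force is now rising at the far wall, so it is home. Next I'll back off, rise and hover over the pin.

```bash
python3 -m creep '[{"x":-4,"y":0,"z":0,"ax":0,"ay":0,"az":0},{"x":-4,"y":0,"z":0,"ax":0,"ay":0,"az":0},{"x":0,"y":0,"z":-36,"ax":0,"ay":0,"az":0},{"x":0,"y":0,"z":-55,"ax":0,"ay":0,"az":0},{"x":0,"y":0,"z":-55,"ax":0,"ay":0,"az":0},{"x":-18.5,"y":-43.5,"z":0,"ax":0,"ay":0,"az":0},{"x":-18.5,"y":-43.5,"z":0,"ax":0,"ay":0,"az":0},{"x":-18.5,"y":-43.5,"z":0,"ax":0,"ay":0,"az":0},{"x":-18.5,"y":-43.5,"z":0,"ax":0,"ay":0,"az":0},{"x":-18.5,"y":-43.5,"z":0,"ax":0,"ay":0,"az":0},{"x":-18.5,"y":-43.5,"z":0,"ax":0,"ay":0,"az":0},{"x":-18.5,"y":-43.5,"z":0,"ax":0,"ay":0,"az":0},{"x":-18.5,"y":-43.5,"z":0,"ax":0,"ay":0,"az":0},{"x":-18.5,"y":-43.5,"z":0,"ax":0,"ay":0,"az":0},{"x":-18.5,"y":-43.5,"z":0,"ax":0,"ay":0,"az":0},{"x":0,"y":0,"z":0,"ax":0,"ay":0,"az":0},{"x":0,"y":0,"z":0,"ax":0,"ay":0,"az":0},{"x":0,"y":0,"z":0,"ax":0,"ay":0,"az":0}]'
cat > pinm.py <<'E'
from h import *
s=arm.sense();i=arm.camera_info("wrist");im=arm.read_camera("wrist");cv2.imwrite("pics/pin.png",im[:,:,::-1]);g=cv2.GaussianBlur(cv2.cvtColor(im,7),(3,3),0)
p=proj(i,(508.6,319,100));print("pred",p)
for t in (100,120,140,160):
  for c in blobs(g>t,600):
    if len(c)>8 and cv2.contourArea(c)<6000:
      e=cv2.fitEllipse(c)
      if np.hypot(*(np.array(e[0])-p))<60: print(t,cv2.contourArea(c),np.array(e[0]),np.array(e[1]),ray(i,e[0],100))
E
python3 pinm.py
```

```text
time_s: 12.7
tool_pos: [508.4, 317.7, 200.4]
orientation: [180.0, -0.0, -10.4]
wrist_force: [-0.6, -0.7, -0.4]
gripper_width: 60.2
finger_force: 0.0
pred [315.33 205.3 ]
100 716.0 [316.53 197.72] [24.86 41.76] [514.55 316.96 100.  ]
120 650.0 [316.48 197.52] [23.61 40.84] [514.72 316.97 100.  ]
```

```bash
python3 - <<'E'
from h import *
i=arm.camera_info("wrist");im=cv2.imread("pics/pin.png");g=cv2.cvtColor(im,6)
print("col 316:",g[165:260:2,316]);print("row 205:",g[205,285:350:2]);print("row190",g[190,285:350:2])
hsv=cv2.cvtColor(im,40);m=(hsv[...,0]<20)&(hsv[...,1]>90);m[:,:200]=0;m[:,430:]=0
c=max(blobs(m),key=cv2.contourArea);r=cv2.minAreaRect(c);print("rack",r,ray(i,r[0],30))
a=cv2.HoughCircles(cv2.GaussianBlur(g,(3,3),0)[150:260,260:370],cv2.HOUGH_GRADIENT,1,5,param1=60,param2=8,minRadius=17,maxRadius=26)
for q in a[0][:5]: print(q+[260,150,0],ray(i,(q[0]+260,q[1]+150),100))
E
```

```text
col 316: [115 102  69  72  74  65  74  73  73  64 175 151 152 152 153 153 150 147
 145 147 151 140  85  93  94  87  92  90  83  78  82  83  83  79  79  83
  77  82  79  81  76  77  71  81  83  80  80  83]
row 205: [109  75  72  72  71  75  72  96 149 148 147 149 147 148 146 149 141  91
  92  86  86  85  86  92  91  92  93  74  76  79  83  70  69]
row190 [108 111 110 108 108 110 113 111  73  71 140 160 157 155 153 149 152 149
 152 150 149 149 150 151 135  62  78  65  72  74  68  73  91]
rack ((317.981689453125, 175.52146911621094), (82.21733856201172, 83.61286926269531), 85.42607879638672) [513.5  315.82  30.  ]
[318.5 205.5  21. ] [507.99 316.64 100.  ]
[320.5 187.5  17.7] [522.11 312.52 100.  ]
[319.5 199.5  21. ] [512.71 314.99 100.  ]
[316.5 194.5  24.3] [517.13 316.53 100.  ]
[339.5 170.5  19.6] [532.62 296.17 100.  ]
```

```bash
python3 -m creep '[{"x":0,"y":0.4,"z":45,"ax":0,"ay":0,"az":0},{"x":0,"y":0,"z":45,"ax":0,"ay":0,"az":0},{"x":0,"y":0,"z":20,"ax":0,"ay":0,"az":0},{"x":0,"y":0,"z":5.4,"ax":0,"ay":0,"az":0},{"x":0,"y":0,"z":0,"ax":0,"ay":0,"az":0},{"x":0,"y":0,"z":0,"ax":0,"ay":0,"az":0}]' && python3 -m creep '[{"x":0,"y":0,"z":0,"ax":0,"ay":0,"az":0},{"x":0,"y":0,"z":0,"ax":0,"ay":0,"az":0},{"x":0,"y":0,"z":0,"ax":0,"ay":0,"az":0},{"x":0,"y":0,"z":0,"ax":0,"ay":0,"az":0},{"x":0,"y":0,"z":0,"ax":0,"ay":0,"az":0},{"x":0,"y":0,"z":0,"ax":0,"ay":0,"az":0},{"x":0,"y":0,"z":0,"ax":0,"ay":0,"az":0},{"x":0,"y":0,"z":0,"ax":0,"ay":0,"az":0}]' -0.5 60; python3 -c "
from cell import arm
print(arm.sense()['ft_torque'])"
```

```text
time_s: 13.5
tool_pos: [508.5, 318.4, 86.1]
orientation: [-179.9, -0.1, -10.3]
wrist_force: [0.5, -0.7, -0.3]
gripper_width: 60.0
finger_force: 0.0
time_s: 14.5
tool_pos: [508.2, 318.3, 85.7]
orientation: [-180.0, -0.1, -10.3]
wrist_force: [-0.2, -1.7, 6.0]
gripper_width: 30.5
finger_force: 59.1
[-0.40107286  0.11565855 -0.00980855]
```

```bash
python3 -m creep '[{"x":0,"y":0,"z":-10,"ax":0,"ay":0,"az":0},{"x":0,"y":0,"z":-20,"ax":0,"ay":0,"az":0},{"x":0,"y":0,"z":-45,"ax":0,"ay":0,"az":0},{"x":0,"y":0,"z":-45,"ax":0,"ay":0,"az":0},{"x":0,"y":0,"z":0,"ax":0,"ay":0,"az":0}]' && python3 -m creep '[{"x":10,"y":22,"z":0,"ax":0,"ay":0,"az":0},{"x":18,"y":41,"z":0,"ax":0,"ay":0,"az":0},{"x":18,"y":41,"z":0,"ax":0,"ay":0,"az":0},{"x":18,"y":41,"z":0,"ax":0,"ay":0,"az":0},{"x":18,"y":41,"z":0,"ax":0,"ay":0,"az":0},{"x":18,"y":41,"z":0,"ax":0,"ay":0,"az":0},{"x":18,"y":41,"z":0,"ax":0,"ay":0,"az":0},{"x":18,"y":41,"z":0,"ax":0,"ay":0,"az":0},{"x":18,"y":41,"z":0,"ax":0,"ay":0,"az":0},{"x":18,"y":41,"z":0,"ax":0,"ay":0,"az":0},{"x":18,"y":42,"z":0,"ax":0,"ay":0,"az":0},{"x":0,"y":0,"z":30,"ax":0,"ay":0,"az":0},{"x":0,"y":0,"z":29,"ax":0,"ay":0,"az":0},{"x":0,"y":0,"z":0,"ax":0,"ay":0,"az":0},{"x":0,"y":0,"z":0,"ax":0,"ay":0,"az":0},{"x":0,"y":0,"z":0,"ax":0,"ay":0,"az":0}]'
python3 - <<'E'
from h import *
s=arm.sense();i=arm.camera_info("wrist");im=arm.read_camera("wrist");cv2.imwrite("pics/h1.png",im[:,:,::-1])
print(s['tool_pos'],s['wrist_force'],s['ft_torque'],"bore",proj(i,(661.5,-150.5,28)),"hole",proj(i,(662,-150.5,48)),"foot",proj(i,s['tool_pos']-[0,0,85.7]))
g=cv2.GaussianBlur(cv2.cvtColor(im,7),(3,3),0)
p=proj(i,(662,-150.5,48));m=np.zeros_like(g);cv2.circle(m,tuple(int(a) for a in p),60,1,-1)
for t in (60,80,100,120,140):
    for c in blobs((g<t)&(m>0),150):
        if len(c)>8: e=cv2.fitEllipse(c);print(t,cv2.contourArea(c),np.array(e[0]),np.array(e[1]),ray(i,e[0],48)[:2],ray(i,e[0],28)[:2])
E
```

```text
time_s: 15.12
tool_pos: [508.8, 318.9, 208.5]
orientation: [-179.8, -0.3, -10.3]
wrist_force: [-0.1, -0.3, -4.1]
gripper_width: 30.4
finger_force: 60.2
time_s: 17.12
tool_pos: [617.7, -141.7, 147.2]
orientation: [180.0, -0.1, -10.3]
wrist_force: [0.4, 0.3, -3.3]
gripper_width: 30.5
finger_force: 60.2
[ 617.69 -141.65  147.17] [ 0.44  0.35 -3.27] [ 0.04  0.03 -0.  ] bore [318.01 143.99] hole [317.98 147.69] foot [316.93 212.35]
100 153.0 [302.31 188.55] [28.92 70.03] [ 633.56 -133.27] [ 627.7  -131.22]
100 241.5 [317.91 140.11] [29.93 33.25] [ 667.4  -151.42] [ 664.51 -150.96]
120 216.0 [304.52 190.87] [25.43 70.27] [ 631.45 -134.56] [ 625.4  -132.63]
120 1076.5 [318.73 142.93] [36.6  37.68] [ 665.3  -151.65] [ 662.22 -151.21]
120 401.5 [320.05 139.74] [21.04 24.42] [ 667.38 -152.98] [ 664.48 -152.67]
140 264.0 [307.69 182.77] [41.79 82.6 ] [ 637.31 -138.14] [ 631.77 -136.52]
140 1163.0 [319.03 142.64] [38.34 38.68] [ 665.46 -151.89] [ 662.4  -151.48]
140 349.0 [320.15 140.  ] [19.48 23.01] [ 667.19 -153.03] [ 664.27 -152.71]
```

```bash
python3 - <<'E'
import cv2
im=cv2.imread("pics/h1.png");cv2.imwrite("pics/c6.png",cv2.convertScaleAbs(cv2.resize(im[115:235,240:400],(800,600),interpolation=cv2.INTER_CUBIC),alpha=1.4))
E
```

```text
(no output)
```

View pics/c6.png

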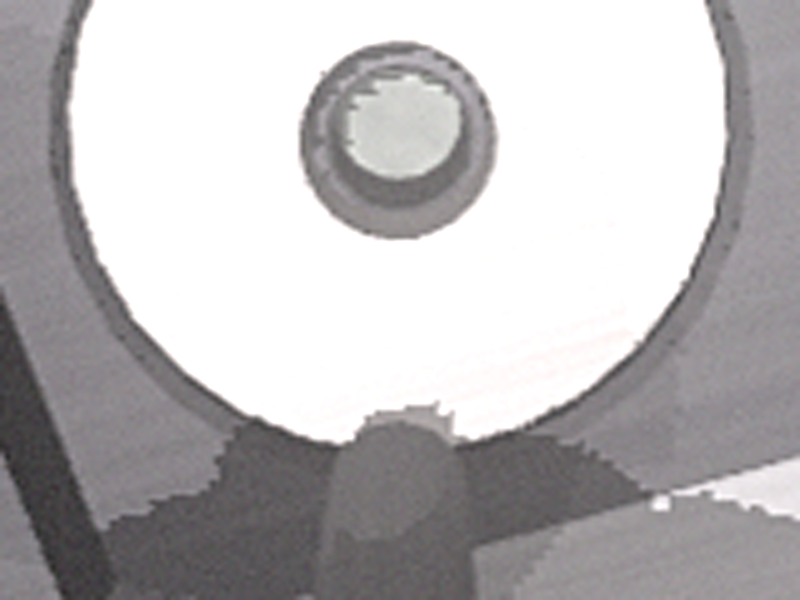

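In the crop, the blank's hole is centred at crop (399,140), which is pixel (319.6,142.6). The bore rim inside it is at about (405,138), pixel (320.6,142.3). The pin's foot end has its upper edge at crop y 420 (v≈198.7) and is centred at u≈319.4. I'll work out the shift from these, as seen by the same camera.

```bash
python3 - <<'E'
from h import *
from scipy.spatial.transform import Rotation as R
s=arm.sense();i=arm.camera_info("wrist");T=s['tool_pos'];Rt=R.from_euler('xyz',s['orientation'],degrees=True).as_matrix()
tl=lambda p:Rt.T@(np.asarray(p)-T)
fz=T[2]-85.7
print("bore",tl(ray(i,(320.6,142.3),28)),"hole",tl(ray(i,(319.4,142.6),48)))
for c in (2,3): print("foot upper edge ->centre x",tl(ray(i,(319.4,198.7),fz+c))-[10,0,0])
g=cv2.cvtColor(cv2.imread("pics/h1.png"),6)
for v in (202,205,208,215,222,230): print(v,g[v,298:342])
E
```

```text
bore [ 45.78   2.84 119.16] hole [48.68  1.74 99.16]
foot upper edge ->centre x [ 1.09  1.73 83.72]
foot upper edge ->centre x [ 1.44  1.72 82.72]
202 [ 56  74  83 118 173 192 191 190 191 188 194 202 184  83  82  84  89  87
  86  87  83  84  88  86  86  85  86  84  81  83 102 121 121 123 119 149
 190 172 121 112  71  58  58  55]
205 [63 66 67 60 68 65 60 66 58 66 84 82 83 82 85 87 85 83 85 87 84 83 86 85
 83 84 82 82 82 82 80 79 76 65 64 69 64 72 66 69 70 68 69 71]
208 [71 70 66 68 64 69 63 63 71 83 85 85 84 83 85 84 88 85 85 84 88 83 86 80
 84 84 82 85 84 84 80 79 80 76 75 64 66 71 68 66 68 67 70 68]
215 [67 72 67 66 70 67 63 73 82 81 81 80 85 81 83 83 82 82 82 82 80 84 83 81
 84 77 81 79 82 75 74 75 76 79 71 73 68 70 70 67 72 70 68 69]
222 [62 67 63 66 59 62 74 77 80 70 73 68 73 85 84 82 83 80 78 80 77 74 72 71
 74 68 74 75 74 75 72 70 70 71 69 76 71 69 67 64 62 63 63 75]
230 [61 65 62 63 62 69 71 75 70 67 70 70 69 71 68 65 66 69 69 70 67 70 72 70
 72 71 68 71 71 67 68 75 66 68 70 65 70 84 99 95 94 93 94 98]
```

```bash
python3 -m creep '[{"x":15,"y":1,"z":0,"ax":0,"ay":0,"az":0},{"x":15,"y":0,"z":0,"ax":0,"ay":0,"az":0},{"x":10,"y":0,"z":0,"ax":0,"ay":0,"az":0},{"x":5,"y":0,"z":0,"ax":0,"ay":0,"az":0},{"x":0,"y":0,"z":0,"ax":0,"ay":0,"az":0},{"x":0,"y":0,"z":6,"ax":0,"ay":0,"az":0},{"x":0,"y":0,"z":6,"ax":0,"ay":0,"az":0},{"x":0,"y":0,"z":4,"ax":0,"ay":0,"az":0},{"x":0,"y":0,"z":0,"ax":0,"ay":0,"az":0},{"x":0,"y":0,"z":0,"ax":0,"ay":0,"az":0}]'; python3 -m creep '[{"x":0,"y":0,"z":4,"ax":0,"ay":0,"az":0},{"x":0,"y":0,"z":4,"ax":0,"ay":0,"az":0},{"x":0,"y":0,"z":4,"ax":0,"ay":0,"az":0},{"x":0,"y":0,"z":0,"ax":0,"ay":0,"az":0},{"x":0,"y":0,"z":0,"ax":0,"ay":0,"az":0}]'
```

```text
time_s: 18.42
tool_pos: [661.4, -150.7, 130.1]
orientation: [180.0, -0.0, -10.3]
wrist_force: [0.2, -0.2, -3.3]
gripper_width: 30.4
finger_force: 60.2
time_s: 19.05
tool_pos: [661.4, -150.7, 118.0]
orientation: [180.0, -0.0, -10.3]
wrist_force: [-0.5, -0.5, -3.6]
gripper_width: 30.4
finger_force: 60.2
```

The foot is inside the blank's hole with no contact. I'll lower it toward the bore in small steps.

```bash
python3 -m creep '[{"x":0,"y":0,"z":1.5,"ax":0,"ay":0,"az":0},{"x":0,"y":0,"z":1.5,"ax":0,"ay":0,"az":0},{"x":0,"y":0,"z":0,"ax":0,"ay":0,"az":0}]'; python3 -m creep '[{"x":0,"y":0,"z":1,"ax":0,"ay":0,"az":0},{"x":0,"y":0,"z":1,"ax":0,"ay":0,"az":0},{"x":0,"y":0,"z":0,"ax":0,"ay":0,"az":0}]';python3 -m creep '[{"x":0,"y":0,"z":1,"ax":0,"ay":0,"az":0},{"x":0,"y":0,"z":0,"ax":0,"ay":0,"az":0}]'
```

```text
time_s: 19.42
tool_pos: [661.3, -150.7, 114.7]
orientation: [-180.0, 0.0, -10.3]
wrist_force: [-0.2, -0.9, -3.8]
gripper_width: 30.2
finger_force: 60.2
time_s: 19.8
tool_pos: [661.3, -150.7, 112.8]
orientation: [-180.0, 0.0, -10.3]
wrist_force: [-0.0, 0.4, -2.8]
gripper_width: 30.3
finger_force: 60.2
time_s: 20.05
tool_pos: [661.3, -150.7, 111.8]
orientation: [-180.0, 0.0, -10.3]
wrist_force: [-0.3, 0.1, -3.2]
gripper_width: 30.3
finger_force: 60.2
```

```bash
python3 -m creep '[{"x":0,"y":0,"z":1,"ax":0,"ay":0,"az":0},{"x":0,"y":0,"z":1,"ax":0,"ay":0,"az":0},{"x":0,"y":0,"z":0,"ax":0,"ay":0,"az":0}]'; python3 -m creep '[{"x":0,"y":0,"z":1,"ax":0,"ay":0,"az":0},{"x":0,"y":0,"z":1,"ax":0,"ay":0,"az":0},{"x":0,"y":0,"z":0,"ax":0,"ay":0,"az":0}]'
```

```text
time_s: 20.42
tool_pos: [661.3, -150.7, 109.8]
orientation: [-180.0, 0.0, -10.3]
wrist_force: [-0.1, -0.2, -3.9]
gripper_width: 30.2
finger_force: 60.2
time_s: 20.8
tool_pos: [661.3, -150.7, 107.8]
orientation: [-180.0, 0.0, -10.3]
wrist_force: [0.1, 0.0, -3.6]
gripper_width: 30.3
finger_force: 60.2
```

The foot is about 6 mm inside the bore, still free.

```bash
python3 -m creep '[{"x":0,"y":0,"z":2,"ax":0,"ay":0,"az":0},{"x":0,"y":0,"z":2,"ax":0,"ay":0,"az":0},{"x":0,"y":0,"z":2,"ax":0,"ay":0,"az":0},{"x":0,"y":0,"z":2,"ax":0,"ay":0,"az":0},{"x":0,"y":0,"z":0,"ax":0,"ay":0,"az":0}]'; python3 -m creep '[{"x":0,"y":0,"z":2,"ax":0,"ay":0,"az":0},{"x":0,"y":0,"z":2,"ax":0,"ay":0,"az":0},{"x":0,"y":0,"z":2,"ax":0,"ay":0,"az":0},{"x":0,"y":0,"z":2,"ax":0,"ay":0,"az":0},{"x":0,"y":0,"z":2,"ax":0,"ay":0,"az":0},{"x":0,"y":0,"z":1,"ax":0,"ay":0,"az":0},{"x":0,"y":0,"z":0,"ax":0,"ay":0,"az":0}]'
```

```text
time_s: 21.42
tool_pos: [661.3, -150.7, 99.7]
orientation: [-180.0, 0.0, -10.3]
wrist_force: [-0.9, -0.4, -2.6]
gripper_width: 30.4
finger_force: 60.2
time_s: 22.3
tool_pos: [661.3, -150.7, 88.9]
orientation: [-180.0, 0.0, -10.3]
wrist_force: [0.5, 0.5, -3.4]
gripper_width: 30.5
finger_force: 60.2
```

```bash
python3 -m creep '[{"x":0,"y":0,"z":1,"ax":0,"ay":0,"az":0},{"x":0,"y":0,"z":1,"ax":0,"ay":0,"az":0},{"x":0,"y":0,"z":0,"ax":0,"ay":0,"az":0}]'; python3 -m creep '[{"x":0,"y":0,"z":0.8,"ax":0,"ay":0,"az":0},{"x":0,"y":0,"z":0,"ax":0,"ay":0,"az":0}]'
```

```text
time_s: 22.68
tool_pos: [661.3, -150.7, 86.9]
orientation: [-180.0, 0.0, -10.3]
wrist_force: [0.1, 0.1, -3.8]
gripper_width: 29.9
finger_force: 60.2
time_s: 22.92
tool_pos: [661.3, -150.7, 86.0]
orientation: [-180.0, 0.0, -10.3]
wrist_force: [0.6, 0.1, -3.1]
gripper_width: 30.5
finger_force: 60.2
```

```bash
python3 -m creep '[{"x":0,"y":0,"z":0.5,"ax":0,"ay":0,"az":0},{"x":0,"y":0,"z":0,"ax":0,"ay":0,"az":0}]'; python3 -m creep '[{"x":0,"y":0,"z":0.5,"ax":0,"ay":0,"az":0},{"x":0,"y":0,"z":0,"ax":0,"ay":0,"az":0}]'
```

```text
time_s: 23.18
tool_pos: [661.4, -150.7, 85.9]
orientation: [180.0, -0.0, -10.3]
wrist_force: [0.7, 1.0, -1.2]
gripper_width: 30.3
finger_force: 60.4
time_s: 23.42
tool_pos: [661.6, -150.8, 85.8]
orientation: [180.0, -0.1, -10.3]
wrist_force: [-1.2, 0.2, 3.7]
gripper_width: 30.2
finger_force: 60.8
```

Contact came at the expected height (TCP z 85.8 mm, against 85.7 mm when the pin was gripped standing on the table), so the foot is on the bottom. I'll open, then go straight up.

```bash
python3 -m creep '[{"x":0,"y":0,"z":0,"ax":0,"ay":0,"az":0},{"x":0,"y":0,"z":0,"ax":0,"ay":0,"az":0},{"x":0,"y":0,"z":0,"ax":0,"ay":0,"az":0},{"x":0,"y":0,"z":0,"ax":0,"ay":0,"az":0},{"x":0,"y":0,"z":0,"ax":0,"ay":0,"az":0},{"x":0,"y":0,"z":0,"ax":0,"ay":0,"az":0}]' 0.41; python3 -m creep '[{"x":0,"y":0,"z":-8,"ax":0,"ay":0,"az":0},{"x":0,"y":0,"z":-20,"ax":0,"ay":0,"az":0},{"x":0,"y":0,"z":-40,"ax":0,"ay":0,"az":0},{"x":0,"y":0,"z":-46,"ax":0,"ay":0,"az":0},{"x":-50,"y":0,"z":0,"ax":0,"ay":0,"az":0},{"x":-50,"y":0,"z":0,"ax":0,"ay":0,"az":0},{"x":-50,"y":0,"z":0,"ax":0,"ay":0,"az":0},{"x":0,"y":0,"z":0,"ax":0,"ay":0,"az":0},{"x":0,"y":0,"z":0,"ax":0,"ay":0,"az":0}]'
python3 - <<'E'
from h import *
i=arm.camera_info("scene");im=arm.read_camera("scene");w=arm.read_camera("wrist");wi=arm.camera_info("wrist")
cv2.imwrite("pics/endw.png",w[:,:,::-1]);cv2.imwrite("pics/ends.png",im[:,:,::-1])
print("scene pred head top",proj(i,(661.4,-150.5,100)),"wrist pred",proj(wi,(661.4,-150.5,100)))
g=cv2.GaussianBlur(cv2.cvtColor(w,7),(3,3),0);p=proj(wi,(661.4,-150.5,100))
for t in(110,130,150,170):
  for c in blobs(g>t,100):
    if len(c)>8:
      e=cv2.fitEllipse(c)
      if np.hypot(*(np.array(e[0])-p))<40: print(t,cv2.contourArea(c),e,ray(wi,e[0],100))
g0=cv2.cvtColor(cv2.imread("pics/scene0.png"),6).astype(int);g1=cv2.cvtColor(im,7).astype(int)
d=(abs(g1-g0)>40);d[:150,:]=0
for c in blobs(d,15):print("changed",cv2.boundingRect(c))
E
```

```text
time_s: 24.18
tool_pos: [661.4, -150.7, 85.1]
orientation: [-180.0, -0.0, -10.3]
wrist_force: [-0.1, -0.3, -0.2]
gripper_width: 60.0
finger_force: 0.0
time_s: 25.3
tool_pos: [514.5, -124.2, 200.0]
orientation: [180.0, -0.1, -10.3]
wrist_force: [0.8, -0.4, 0.1]
gripper_width: 60.3
finger_force: 0.0
scene pred head top [272.29 212.  ] wrist pred [316.32 -19.41]
110 107.5 ((318.5302429199219, 2.2483739852905273), (5.472723960876465, 30.493967056274414), 89.5224838256836) [ 649.64 -149.78  100.  ]
changed (256, 219, 36, 22)
changed (280, 203, 30, 8)
changed (438, 199, 15, 18)
changed (274, 174, 65, 31)
changed (291, 195, 9, 6)
changed (343, 171, 32, 11)
changed (328, 152, 11, 12)
changed (403, 150, 19, 4)
changed (375, 150, 49, 30)
changed (344, 150, 34, 15)
changed (286, 150, 43, 22)
changed (211, 150, 68, 11)
```

```bash
python3 - <<'E'
from h import *
i=arm.camera_info("scene");im=cv2.imread("pics/ends.png");g=cv2.cvtColor(im,6)
print("col 272 v200-245",g[200:245,272]);print("row 215 u255-290",g[215,255:290])
for z in(100,76,48):print(z,proj(i,(661.4,-150.5,z)))
r=np.arange(0,6.3,.1);m=(g>150).astype(np.uint8);m[:218]=0;m[250:]=0;m[:,:245]=0;m[:,300:]=0
for c in blobs(m,20):print(cv2.boundingRect(c))
q=np.array([proj(i,(663+48*np.cos(a),-150.8+48*np.sin(a),48)) for a in r]);print("pred flat top bbox",q.min(0),q.max(0))
print(arm.hand_in())
E
```

```text
col 272 v200-245 [182 186 187 185 186 186 185 185 184 183 183 182 182 182 182 165 131 100
  88  88  86  84  82  78  74  76  74  73  73  72  86 132 186 217 221 222
 222 223 217 182 138 112 104  99  95]
row 215 u255-290 [183 183 182 179 180 181 182 181 185 184 177 154 136 137 151 160 163 165
 157 151 135 118 117 146 173 179 182 183 180 182 181 181 181 182 182]
100 [272.29 212.  ]
76 [272.93 219.38]
48 [273.67 227.77]
(256, 219, 35, 21)
(245, 218, 6, 26)
pred flat top bbox [255.87 218.31] [290.83 238.63]
the job is handed in; nothing more can be done
None
```

I slid the round blank into the round pocket, lowered the middle-sized pin through its hole to the bottom of the bore, let go and handed the job in at about 25 s; the final scene view fits both being in place, and the verdict was not shown.

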